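Load the tested battery cells into the module frame in reverse order

TASK

Move the four battery cells from the aluminium test rack into the green module frame, one cell to a pocket, in reverse order: the cell nearest the red end of the test rack goes into the pocket farthest from the red end of the frame, and so on along the row, ending with the one farthest from the rack's red end next to the frame's red end. Keep every cell upright, set it down on the pocket floor rather than letting it drop, and leave all four standing free.

Things in the scene. Friction and masses are not known exactly. Their poses are not given: they have to be found in the camera images.
- blue_cell (a point): Centre (half-way up) of the blue battery cell: an upright blue block, 50 mm (its x) by 30 mm (its y) by 90 mm high, about 0.3 kg, with two terminal studs 3 mm high on top, a black band near its foot. z up; centre 45 mm above the foot. Starts in any pocket of the test rack, centred, axes along the rack's; 24 mm gaps between cells.
- yellow_cell (a point): Centre (half-way up) of the yellow battery cell: an upright yellow block, 50 mm (its x) by 30 mm (its y) by 90 mm high, about 0.3 kg, with two terminal studs 3 mm high on top, a black band near its foot. z up; centre 45 mm above the foot. Starts in any pocket of the test rack, centred, axes along the rack's; 24 mm gaps between cells.
- white_cell (a point): Centre (half-way up) of the white battery cell: an upright white block, 50 mm (its x) by 30 mm (its y) by 90 mm high, about 0.3 kg, with two terminal studs 3 mm high on top, a black band near its foot. z up; centre 45 mm above the foot. Starts in any pocket of the test rack, centred, axes along the rack's; 24 mm gaps between cells.
- orange_cell (a point): Centre (half-way up) of the orange battery cell: an upright orange block, 50 mm (its x) by 30 mm (its y) by 90 mm high, about 0.3 kg, with two terminal studs 3 mm high on top, a black band near its foot. z up; centre 45 mm above the foot. Starts in any pocket of the test rack, centred, axes along the rack's; 24 mm gaps between cells.
- flag_blue: Small blue marker plate, 20 by 30 by 8 mm, fixed on the ledge of the test rack, 54 mm to the +x side of the pocket where the blue cell stands at the start; it stays there and so shows the starting order. Origin at the centre of its underside, 10 mm above the table.
- flag_yellow: Small yellow marker plate, 20 by 30 by 8 mm, fixed on the ledge of the test rack, 54 mm to the +x side of the pocket where the yellow cell stands at the start; it stays there and so shows the starting order. Origin at the centre of its underside, 10 mm above the table.
- flag_white: Small white marker plate, 20 by 30 by 8 mm, fixed on the ledge of the test rack, 54 mm to the +x side of the pocket where the white cell stands at the start; it stays there and so shows the starting order. Origin at the centre of its underside, 10 mm above the table.
- flag_orange: Small orange marker plate, 20 by 30 by 8 mm, fixed on the ledge of the test rack, 54 mm to the +x side of the pocket where the orange cell stands at the start; it stays there and so shows the starting order. Origin at the centre of its underside, 10 mm above the table.
- test_rack: Aluminium test rack, 82 (x) by 224 (y) mm, black ledge 26 mm wide, 10 high along its +x side. Four pockets in a row, centres at x = 0, y = -81, -27, 27, 81 mm, each 66 (x) by 46 (y) mm inside, floor 6 mm and wall tops 24 mm above the origin; walls 8 mm. A red block 22 mm long, 24 high, closes its +y end. Fixed; left or right half of the table. Origin: centre of the pocket row's underside, z up.
- module_frame: Green module frame, 82 (x) by 224 (y) mm, empty at the start. Four pockets in a row, centres at x = 0, y = -81, -27, 27, 81 mm, each 66 (x) by 46 (y) mm inside, floor 6 mm and wall tops 24 mm above the origin; walls 8 mm. A red block 22 mm long, 24 high, closes its +y end. Fixed; left or right half of the table. Origin: centre of the pocket row's underside, z up.
There are look-alikes about, which are no part of the job. Of the things shaped like the part that bears orange_cell, the orange one is meant.

How it is judged:
By the outcome, as a careful person would: the job done as asked, in the order asked, and still so for the second after the job is handed in, with the robot touching nothing.
It also fails if it takes over 104 s, if anything falls off the work surface, if the arm or the gripper's body presses on something with over 40 N, if the wrist force passes 120 N, or if a joint passes its speed limit or range.

ROBOT

A 7-joint arm with a two-finger parallel gripper is mounted at the origin on the work surface. World frame = base frame: x ahead of the robot, y to its left, z up, the work surface at z = 0. Lengths are in m, angles in rad, forces in N, time in s.
With the tool pointing down it reaches from about 0.4 to 0.9 m from the base axis. Payload 5.6 kg.
Tool frame: the origin (TCP) lies at the centre of the arm's flange, where the gripper is bolted on; the fingertips stand 190 mm ahead of it and the grasp point (between the pads) lies 171 mm ahead of it; z points along the fingers, y is the direction in which the jaws open and shut (so a half turn about z gives the same grasp; the last joint's range is limited). The gripper opens to 92 mm and grips with 3 to 60 N. Pads are 20 mm wide; open, the fingers measure 128 mm over their backs; the gripper's body (75 mm by 189 mm) begins 69 mm behind the grasp point.
Start: joints at [-1.373, 0.468, -0.012, 1.603, 0.006, 1.071, -0.056], TCP at [0.155, 0.631, 0.405] pointing down, gripper open.
Joint ranges: [-2.53, 2.53], [-0.31, 2.02], [-1.57, 1.55], [0.28, 2.44], [-1.29, 4.43], [0.15, 1.84], [-2.92, 2.92]. Speed limits (rad/s): [2.57, 2.57, 3.14, 3.14, 3.14, 3.14, 3.14].

INTERFACE

Orientations are given as a unit quaternion [x, y, z, w].
In Python, from plant import env, cams, ticket gives the robot as it stands.
- The arm moves only by the tool jog_arm, never from a script. Its argument "rows" is a list that holds one entry, the list of rows, each a list of 5 numbers: the shift along the world's x, y, z in mm, then the turn about the world's z in degrees, then the opening, from -1 (shut) to 1 (fully open), so that 0 is half open. In form: [[[dx, dy, dz, spin, grip], ...]]. A call has 1 to 12 rows; each row is the pose to reach, as a shift and turn from the pose measured when the call began; what a row does not reach only later rows make up. A row lasts 1/12 s, in which the tool goes at most 41.7 mm and 7.16 degrees, less where a joint would pass 70% of its speed; a pose out of reach is approached as far as the arm can. A call with a gripper value outside its range is refused whole. The fingers move at their own pace and stop on an object; the grip force is fixed at half the most. Time passes only in rows, so rows that repeat a pose let the fingers close. It gives the time, the measured TCP pose, the force and the opening at its end, in the units of the state.
- env.observe(): the state, without advancing time (a new reading comes with each control period).
- cams.capture(name): name is "scene" or "side" or "wrist"; returns a dict with "image" (384x512x3 uint8, red, green, blue), "fov_y" (degrees; the focal length in pixels is half the picture's height over the tangent of half this angle, whatever the lens; pixels are square), "cx", "cy" (the principal point, pixels), "cam_to_world" (4x4, takes a point from camera to world coordinates); the wrist camera has in their place "tool_from_camera" (4x4, takes a point from camera to tool coordinates, whose origin is the TCP and whose axes are the flange's). Camera axes: x right, y down, z forward; pixel columns grow to the right and rows downward; lengths in m; the calibration is good to about 2 mm. A picture is of the moment at which its call begins: read the wrist's pose just before it. There is no depth.
- ticket.finish_job(): hands the job in, once; it reports no verdict.
The state is a dict: "clock": time; "joints": joint angles; "joint_vel": joint speeds; "tau": joint torques, N m; "tool_pos": TCP position; "eef_rot": TCP orientation; "wrist_force": force on the tool from outside, world axes, zero at the start; "moment": the same for the moment, N m; "finger_gap": finger opening in m.
Only numpy, scipy, OpenCV 4.12 (cv2) and the standard library are available. Lean on these libraries where they do the work, as an engineer would, in place of code of your own. Each camera call takes 0.05 s, during which the arm holds its last target.

## Working session

There is one attempt and no reset: what is moved stays moved. The work goes in short steps, Python scripts to look and compute and a tool call to move; the robot and the scene stay as the last step left them, time stands still between calls to the robot, and variables do not carry over. Pictures are saved under pics/ and viewed, and the job is handed in when it is done.

Besides the shell and the picture viewer there is one more tool, called after "Request:" as a command line: name --argument value ..., lists and objects as JSON in quotes. jog_arm: Moves the arm, as the interface text tells. Its arguments: {"type":"object","properties":{"rows":{"type":"array"}},"required":["rows"]}

```bash
mkdir -p pics; ls
cat > h.py <<'E'
import numpy as np, cv2, json
from plant import env, cams, ticket
def cap(n,tag):
    s=env.observe(); c=cams.capture(n); cv2.imwrite(f'pics/{tag}.png',cv2.cvtColor(c['image'],cv2.COLOR_RGB2BGR))
    d={k:np.array(v).tolist() for k,v in c.items() if k!='image'}; d['pos']=list(map(float,s['tool_pos'])); d['rot']=list(map(float,s['eef_rot']))
    json.dump(d,open(f'pics/{tag}.json','w')); return c,s
def cam(tag):
    from scipy.spatial.transform import Rotation as R
    d=json.load(open(f'pics/{tag}.json')); f=192/np.tan(np.radians(d['fov_y'])/2)
    if 'cam_to_world' in d: T=np.array(d['cam_to_world'])
    else:
        W=np.eye(4);W[:3,:3]=R.from_quat(d['rot']).as_matrix();W[:3,3]=d['pos'];T=W@np.array(d['tool_from_camera'])
    return f,d['cx'],d['cy'],T
def px2w(tag,u,v,z):
    f,cx,cy,T=cam(tag); r=T[:3,:3]@np.array([(u-cx)/f,(v-cy)/f,1]); return T[:3,3]+r*(z-T[2,3])/r[2]
def w2px(tag,p):
    f,cx,cy,T=cam(tag); q=T[:3,:3].T@(np.array(p)-T[:3,3]); return cx+f*q[0]/q[2],cy+f*q[1]/q[2]
E
python3 - <<'E'
from h import *
for n in('scene','side','wrist'): c,s=cap(n,n+'0'); print(n,{k:np.round(v,3).tolist() for k,v in c.items() if k!='image'})
print(s)
a=[cv2.imread(f'pics/{n}0.png') for n in('scene','side','wrist')]
E
```

```text
pics
scene {'fov_y': 52.024, 'cx': 252.499, 'cy': 192.946, 'cam_to_world': [[-0.542, 0.46, -0.704, 1.155], [0.841, 0.294, -0.455, 0.362], [-0.002, -0.838, -0.546, 0.503], [0.0, 0.0, 0.0, 1.0]]}
side {'fov_y': 56.85, 'cx': 257.087, 'cy': 186.892, 'cam_to_world': [[-0.952, -0.185, 0.244, 0.416], [-0.306, 0.609, -0.731, 0.574], [-0.013, -0.771, -0.637, 0.554], [0.0, 0.0, 0.0, 1.0]]}
wrist {'fov_y': 70.969, 'cx': 251.779, 'cy': 188.877, 'tool_from_camera': [[-0.001, -0.962, -0.274, 0.077], [1.0, -0.001, 0.0, -0.001], [-0.001, -0.274, 0.962, 0.021], [0.0, 0.0, 0.0, 1.0]]}
{'clock': 0.1, 'joints': array([-1.37296801,  0.46832365, -0.01161505,  1.60352261,  0.00602193,
        1.07137151, -0.0563423 ]), 'joint_vel': array([ 0.00121563, -0.00046462,  0.00068535, -0.00194558, -0.00079159,
        0.00175534,  0.00055784]), 'tau': array([ 9.42461847e-04, -5.21646023e+01, -1.25684822e-02, -2.44363493e+01,
       -5.68588637e-02,  1.41047829e-02,  7.04370927e-05]), 'tool_pos': array([0.15501862, 0.63102271, 0.40381664]), 'eef_rot': array([ 1.20165712e-01,  9.92753529e-01, -7.94821691e-04, -3.15099235e-05]), 'wrist_force': array([ 0.0903114 , -0.71910484,  0.11814701]), 'moment': array([ 0.03988732,  0.01190191, -0.04966784]), 'finger_gap': 0.09197613017045687}
```

View images.

View pics/scene0.png

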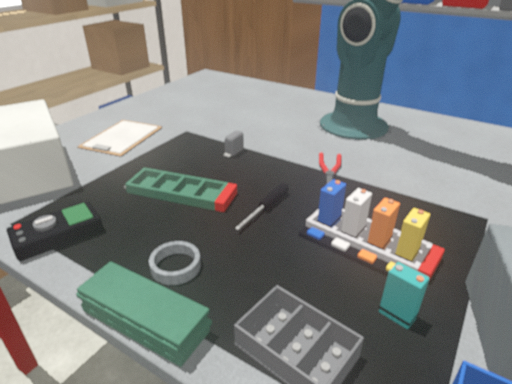

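View pics/side0.png

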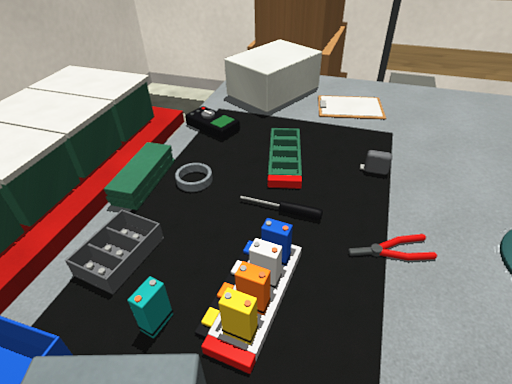

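View pics/wrist0.png

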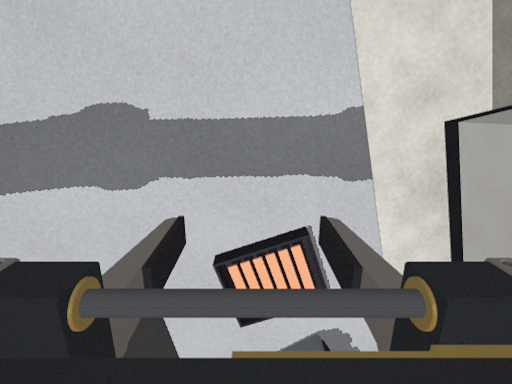

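Run:
```python
import cv2
a=cv2.imread('pics/scene0.png');b=cv2.imread('pics/side0.png')
def crop(im,x,y,w,h,k,n):cv2.imwrite(f'pics/{n}.png',cv2.resize(im[y:y+h,x:x+w],None,fx=k,fy=k,interpolation=cv2.INTER_CUBIC))
crop(a,300,170,150,110,5,'c1');crop(a,115,160,130,55,6,'c2');crop(b,190,210,120,165,3.6,'c3');crop(b,255,120,60,75,8,'c4')
```

```text
(no output)
```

View pics/c1.png

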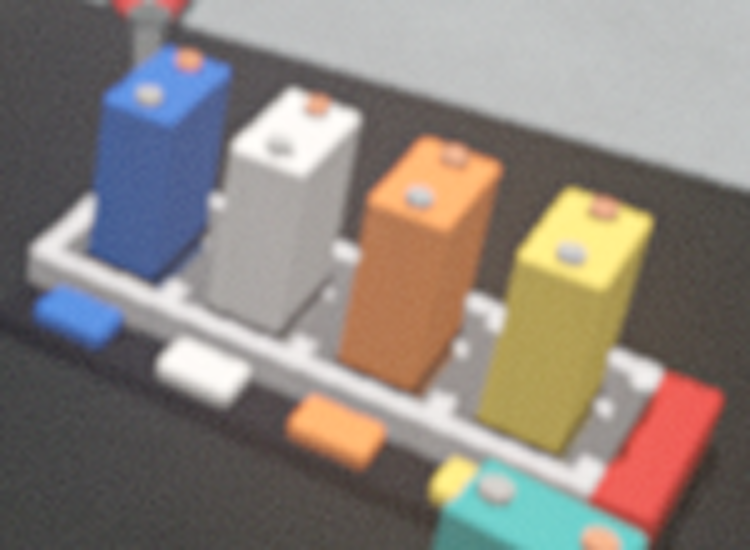

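View pics/c2.png

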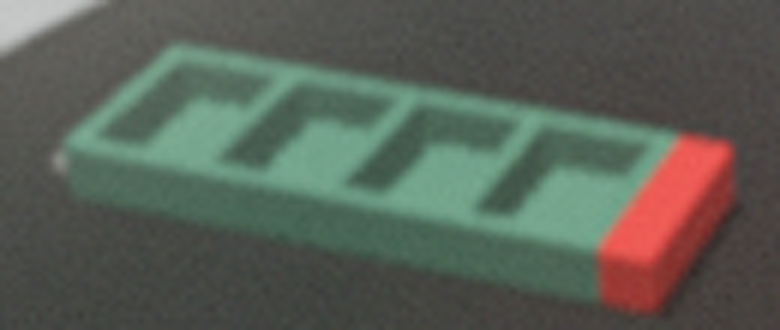

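View pics/c3.png

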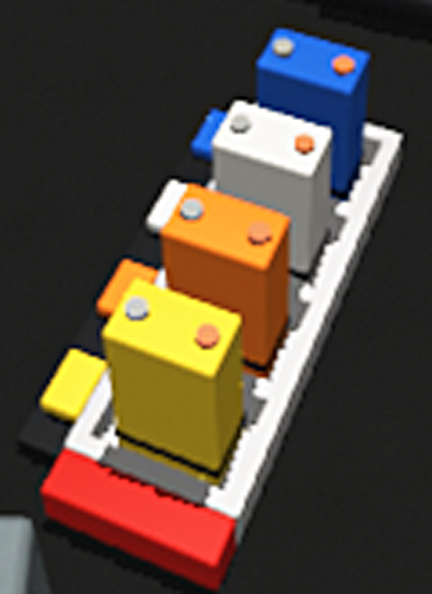

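View pics/c4.png

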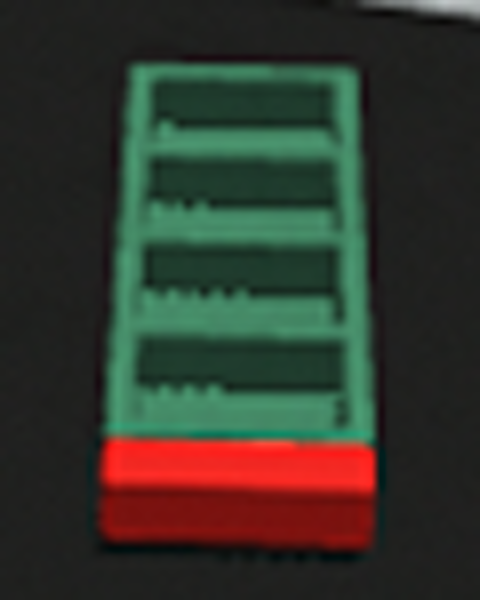

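```bash
cat > fit.py <<'E'
from h import *
from scipy.optimize import least_squares
def go(name,obs,init):
    def proj(p,t,m):
        c,s=np.cos(p[2]),np.sin(p[2]);return w2px(t,[p[0]+(c*m[0]-s*m[1])/1e3,p[1]+(s*m[0]+c*m[1])/1e3,m[2]/1e3])
    for tags in (['scene0'],['side0'],['scene0','side0']):
        o=[x for x in obs if x[0] in tags]
        r=least_squares(lambda p:np.concatenate([np.array(proj(p,t,m))-uv for t,uv,m in o]),init,loss='soft_l1',x_scale=[.1,.1,.1])
        e=np.abs(r.fun).reshape(-1,2)
        print(name,tags,np.round(r.x,4),'deg',np.degrees(r.x[2]).round(2),'rms',np.sqrt((r.fun**2).mean()).round(2),'max',e.max().round(1))
    return r.x
O=[]
C=[(25,-15),(-25,-15),(-25,15),(25,15)]
for y,q in [(81,[(130,280),(243,316),(237,368),(105,322)]),(27,[(186,183),(291,215),(284,268),(162,225)]),(-27,[(238,100),(332,128),(325,168),(214,138)]),(-81,[(275,28),(369,52),(362,88),(258,65)])]:
    for c,p in zip(C,q):O.append(('side0',np.array([190+p[0]/3.6,210+p[1]/3.6]),(c[0],y+c[1],96)))
C=[(25,-15),(25,15),(-25,15),(-25,-15)]
for y,q in [(-81,[(107,98),(167,125),(231,72),(165,45)]),(-27,[(231,142),(303,178),(361,115),(292,86)]),(27,[(368,195),(447,231),(502,162),(425,135)]),(81,[(517,250),(605,291),(653,215),(570,186)])]:
    for c,p in zip(C,q):O.append(('scene0',np.array([300+p[0]/5,170+p[1]/5]),(c[0],y+c[1],96)))
if __name__=='__main__':
    for u,v in((370,240),(180,190)):print(px2w('scene0',u,v,.02))
    g=lambda t,u,v,z:px2w(t,u,v,z)[:2]
    go('rack',O,[*g('scene0',370,240,.02),0.])
    F=[('scene0',np.array([115+u/6,160+v/6]),(*m,24)) for (u,v),m in zip([(175,43),(65,147),(600,245),(657,262),(735,148),(685,135)],[(-41,-112),(41,-112),(41,112),(41,134),(-41,134),(-41,112)])]
    F+=[('side0',np.array([255+u/8,120+v/8]),(*m,24)) for (u,v),m in zip([(132,63),(360,66),(103,437),(376,442),(99,490),(377,490)],[(41,-112),(-41,-112),(41,112),(-41,112),(41,134),(-41,134)])]
    go('frame',F,[*g('scene0',180,190,.02),0.])
E
python3 fit.py
```

```text
[0.54991169 0.23619375 0.02      ]
[ 0.61133585 -0.18583089  0.02      ]
rack ['scene0'] [ 0.5338  0.2238 -0.0924] deg -5.3 rms 0.49 max 1.1
rack ['side0'] [ 0.5307  0.2227 -0.0841] deg -4.82 rms 1.77 max 5.2
rack ['scene0', 'side0'] [ 0.5316  0.2231 -0.0889] deg -5.09 rms 1.46 max 6.2
frame ['scene0'] [ 0.5977 -0.2054  0.2491] deg 14.27 rms 0.35 max 0.6
frame ['side0'] [ 0.5948 -0.2053  0.2409] deg 13.8 rms 0.39 max 1.1
frame ['scene0', 'side0'] [ 0.5961 -0.2061  0.2454] deg 14.06 rms 0.49 max 1.3
```

Run:
```python
from h import *
for t,u,v,z in [('scene0',401,275,.09),('side0',150,290,.09),('scene0',485,235,.1),('scene0',490,330,0),('side0',40,360,.1),('side0',200,355,.1),('scene0',275,195,0.01)]: print(t,u,v,px2w(t,u,v,z).round(3))
```

```text
scene0 401 275 [0.69  0.318 0.09 ]
side0 150 290 [0.675 0.324 0.09 ]
scene0 485 235 [0.538 0.409 0.1  ]
scene0 490 330 [0.633 0.455 0.   ]
side0 40 360 [0.749 0.463 0.1  ]
side0 200 355 [0.557 0.396 0.1  ]
scene0 275 195 [ 0.499 -0.001  0.01 ]
```

Request:
jog_arm --rows '[[[0, 0, 0, -7, 1], [20, -17, 0, -14, 1], [50, -43, 0, -21, 1], [85, -73, 0, -28, 1], [120, -103, 0, -35, 1], [155, -133, 0, -42, 1], [190, -163, 0, -49, 1], [225, -193, 0, -56, 1], [260, -223, 0, -63, 1], [295, -253, 0, -70, 1], [330, -275, 0, -77, 1], [330, -275, 0, -81, 1]]]'

```text
clock: 1.15
tool_pos: [0.4876, 0.3529, 0.4042]
eef_rot: [0.739, 0.674, -0.0, 0.0]
wrist_force: [0.5, 0.9, 0.2]
finger_gap: 0.0922
```

Run:
```python
from h import *
cap('wrist','w1')
```

```text
(no output)
```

View pics/w1.png

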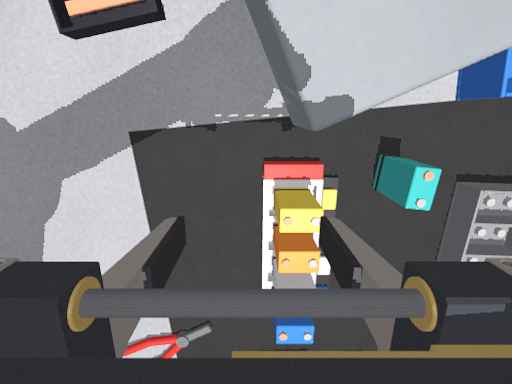

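Run:
```python
from h import *
a=cv2.imread('pics/scene0.png')[200:384,400:512];b=cv2.imread('pics/side0.png')[320:384,0:260];c=cv2.imread('pics/w1.png')[0:280,180:460]
cv2.imwrite('pics/d1.png',cv2.resize(a,None,fx=3,fy=3));cv2.imwrite('pics/d2.png',cv2.resize(b,None,fx=3,fy=3));cv2.imwrite('pics/d3.png',cv2.resize(c,None,fx=2.1,fy=2.1,interpolation=cv2.INTER_CUBIC))
```

```text
(no output)
```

View pics/d1.png

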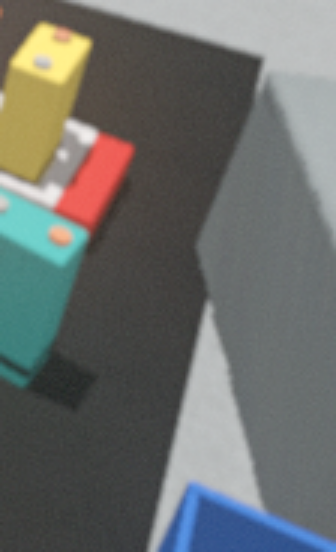

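View pics/d2.png

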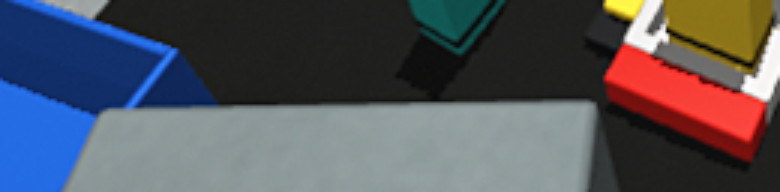

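View pics/d3.png

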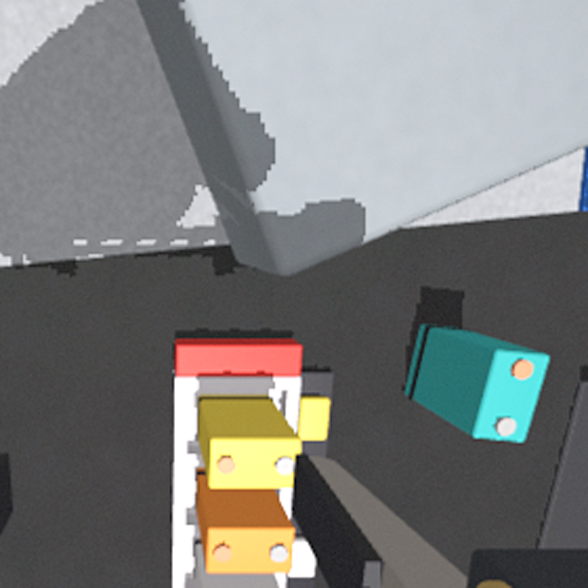

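Run:
```python
from h import *
def ray(t,u,v):
    f,cx,cy,T=cam(t); r=T[:3,:3]@np.array([(u-cx)/f,(v-cy)/f,1]);return T[:3,3],r/np.linalg.norm(r)
def tri(*o):
    A=np.zeros((3,3));b=np.zeros(3)
    for x in o:
        c,r=ray(*x);P=np.eye(3)-np.outer(r,r);A+=P;b+=P@c
    p=np.linalg.solve(A,b);return p.round(3),[np.round(np.linalg.norm((np.eye(3)-np.outer(r,r))@(p-c)),4) for c,r in map(lambda x:ray(*x),o)]
print('boxtop',tri(('scene0',489,225),('w1',315.7,129.5),('side0',197,354)))
print('boxbase',px2w('scene0',466,282,0),px2w('w1',292,125,0))
print('teal',px2w('w1',428,190,.09))
# cell tops in w1: predicted
for y in(81,27,-81):
  for x in(25,-25):
    c,s=np.cos(-.0889),np.sin(-.0889);m=(x,y-15)
    print(y,x,np.round(w2px('w1',[.5316+(c*m[0]-s*m[1])/1e3,.2231+(s*m[0]+c*m[1])/1e3,.096]),1))
a=cv2.imread('pics/w1.png')[150:350,250:350];cv2.imwrite('pics/d4.png',cv2.resize(a,None,fx=3,fy=3,interpolation=cv2.INTER_CUBIC))
```

```text
boxtop (array([0.552, 0.408, 0.129]), [np.float64(0.0003), np.float64(0.0006), np.float64(0.0003)])
boxbase [0.5450323  0.40847815 0.        ] [0.54839448 0.4067828  0.        ]
teal [0.68544215 0.32602715 0.09      ]
81 25 [321.2 233.3]
81 -25 [278.2 233.4]
27 25 [318.2 273.9]
27 -25 [277.2 274. ]
-81 25 [313.1 345. ]
-81 -25 [275.4 345.1]
```

View pics/d4.png

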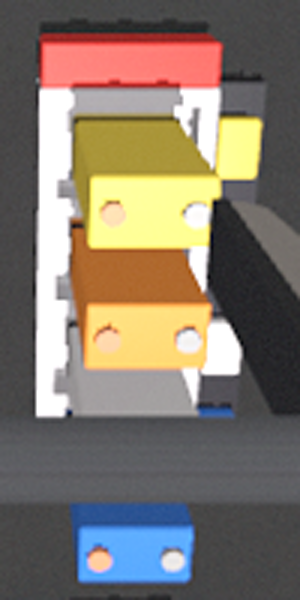

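Request:
jog_arm --rows '[[[25, -24, -20, 0, 1], [51, -48, -40, 0, 1], [51, -48, -70, 0, 1], [51, -48, -105, 0, 1], [51, -48, -135, 0, 1], [51, -48, -155, 0, 1], [51, -48, -160, 0, 1], [51, -48, -160, 0, 1]]]'

```text
clock: 1.87
tool_pos: [0.5422, 0.3006, 0.2427]
eef_rot: [0.742, 0.671, -0.002, 0.002]
wrist_force: [1.0, 0.2, 0.3]
finger_gap: 0.0921
```

Run:
```python
from h import *
c,s=cap('side','s2'); print(s['tool_pos'],s['wrist_force'])
cap('wrist','w2')
a=cv2.imread('pics/s2.png');b=cv2.imread('pics/w2.png');cv2.imwrite('pics/d5.png',cv2.resize(np.hstack([a,b]),(800,300)))
```

```text
[0.54215847 0.30061742 0.24267661] [0.96070387 0.24472241 0.28673049]
```

View pics/d5.png

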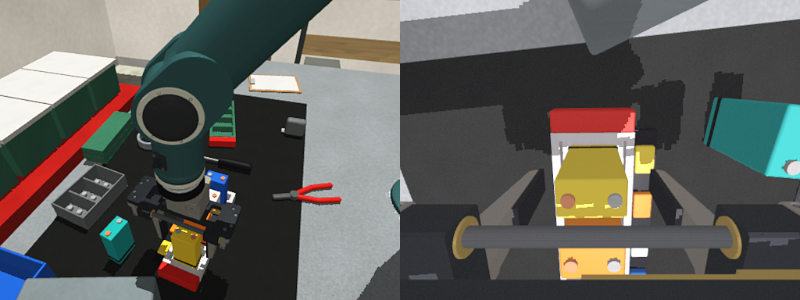

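Request:
jog_arm --rows '[[[-3, 4, 2, 0, 1], [-3, 4, 2, 0, 1], [-3, 4, 2, 0, -0.3], [-3, 4, 2, 0, -0.3], [-3, 4, 2, 0, -0.3], [-3, 4, 2, 0, -0.3], [-3, 4, 2, 0, -0.3], [-3, 4, 2, 0, -0.3]]]'

```text
clock: 2.63
tool_pos: [0.5403, 0.305, 0.2474]
eef_rot: [0.742, 0.67, 0.001, 0.003]
wrist_force: [0.1, -1.0, 0.3]
finger_gap: 0.0538
```

Request:
jog_arm --rows '[[[0, 0, 0, 0, -1], [0, 0, 0, 0, -1], [0, 0, 0, 0, -1], [0, 0, 0, 0, -1]]]'

```text
clock: 2.97
tool_pos: [0.5401, 0.305, 0.2473]
eef_rot: [0.742, 0.67, 0.001, 0.002]
wrist_force: [-1.1, 0.5, 1.2]
finger_gap: 0.0496
```

Request:
jog_arm --rows '[[[0, 0, 15, 0, -1], [0, 0, 40, 0, -1], [0, 0, 75, 0, -1], [0, 0, 105, 0, -1], [0, 0, 130, 0, -1], [0, 0, 140, 0, -1], [0, -30, 140, 3, -1], [0, -70, 140, 6, -1], [0, -110, 140, 9, -1], [0, -150, 140, 12, -1], [0, -185, 140, 15, -1], [0, -200, 140, 18, -1]]]'

```text
clock: 3.97
tool_pos: [0.5396, 0.0991, 0.3863]
eef_rot: [0.629, 0.777, -0.001, 0.003]
wrist_force: [-0.7, 0.2, -1.7]
finger_gap: 0.0498
```

Request:
jog_arm --rows '[[[8, -35, 0, 2, -1], [16, -75, 0, 2, -1], [24, -115, 0, 2, -1], [32, -155, 0, 2, -1], [40, -195, 0, 2, -1], [48, -235, 0, 2, -1], [56, -275, 0, 2, -1], [64, -315, 0, 2, -1], [70, -345, 0, 2, -1], [75, -370, 0, 2, -1], [76, -382, 0, 2, -1], [76, -384, 0, 2, -1]]]'

```text
clock: 4.97
tool_pos: [0.6145, -0.288, 0.3848]
eef_rot: [0.618, 0.787, -0.002, 0.002]
wrist_force: [-0.6, -0.3, -2.5]
finger_gap: 0.0498
```

Run:
```python
from h import *
c,s=cap('wrist','w3'); print(s['tool_pos'],s['wrist_force'],s['finger_gap'])
```

```text
[ 0.61451967 -0.28800196  0.38477412] [-0.5629277  -0.29705653 -2.45636133] 0.04977147758166851
```

View pics/w3.png

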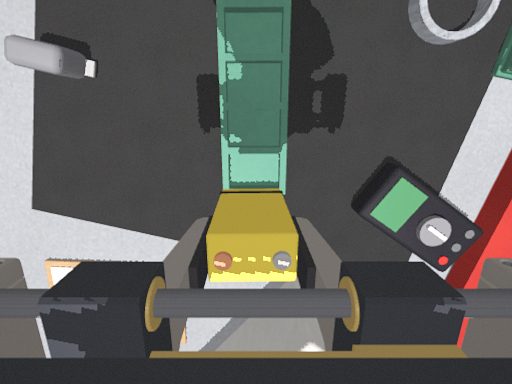

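```bash
cat > ov.py <<'E'
from h import *
import sys
def ov(tag,P,name,box=None,k=3):
    im=cv2.imread(f'pics/{tag}.png');im=cv2.resize(im,None,fx=k,fy=k,interpolation=cv2.INTER_CUBIC)
    c,s=np.cos(P[2]),np.sin(P[2])
    def pr(x,y,z): return np.round(np.array(w2px(tag,[P[0]+(c*x-s*y)/1e3,P[1]+(s*x+c*y)/1e3,z/1e3]))*k+k/2-.5).astype(int).tolist()
    R=[(-41,41,-112,112)]+[(-33,33,y-23,y+23) for y in(-81,-27,27,81)]
    for a,b,e,d in R: cv2.polylines(im,[np.array([pr(a,e,24),pr(b,e,24),pr(b,d,24),pr(a,d,24)])],True,(255,0,255),1)
    if box: x,y,w,h=[int(q*k) for q in box]; im=im[y:y+h,x:x+w]
    cv2.imwrite(f'pics/{name}.png',im)
E
python3 -c "
from ov import *
ov('w3',(.5961,-.2061,.2454),'o3',(190,0,130,195),3)"
```

```text
(no output)
```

View pics/o3.png

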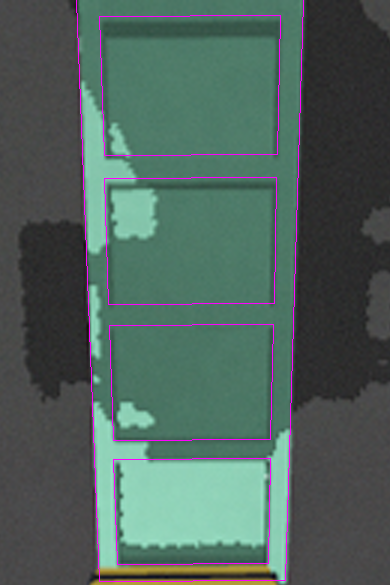

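Request:
jog_arm --rows '[[[1, 3, 0, 0, -1], [1, 3, -30, 0, -1], [1, 3, -60, 0, -1], [1, 3, -85, 0, -1], [1, 3, -105, 0, -1], [1, 3, -118, 0, -1], [1, 3, -125, 0, -1], [1, 3, -128, 0, -1], [1, 3, -128, 0, -1]]]'

```text
clock: 5.77
tool_pos: [0.6163, -0.2824, 0.2571]
eef_rot: [0.616, 0.787, -0.001, 0.002]
wrist_force: [0.4, -0.1, -1.8]
finger_gap: 0.0501
```

Request:
jog_arm --rows '[[[0, -2, -3, 0, -1], [0, -2, -6, 0, -1], [0, -2, -8, 0, -1], [0, -2, -9, 0, -1], [0, -2, -9, 0, -1], [0, -2, -9, 0, -1]]]'

```text
clock: 6.27
tool_pos: [0.6162, -0.2844, 0.2482]
eef_rot: [0.616, 0.787, -0.001, 0.002]
wrist_force: [-0.2, -0.1, -2.1]
finger_gap: 0.0501
```

Request:
jog_arm --rows '[[[0, 0, -0.5, 0, -1], [0, 0, -1, 0, -1], [0, 0, -1.5, 0, -1], [0, 0, -2, 0, -1], [0, 0, -2, 0, -1]]]'

```text
clock: 6.68
tool_pos: [0.6163, -0.2848, 0.2474]
eef_rot: [0.616, 0.787, -0.001, 0.002]
wrist_force: [-2.5, 0.6, 5.1]
finger_gap: 0.0498
```

Request:
jog_arm --rows '[[[0, 0, 0, 0, 1], [0, 0, 0, 0, 1], [0, 0, 0, 0, 1], [0, 0, 0, 0, 1], [0, 0, 0, 0, 1], [0, 0, 10, 0, 1], [0, 0, 35, 0, 1], [0, 0, 70, 0, 1], [0, 0, 105, 0, 1], [0, 0, 130, 0, 1], [0, 0, 140, 0, 1], [0, 0, 140, 0, 1]]]'

```text
clock: 7.68
tool_pos: [0.6167, -0.2853, 0.3909]
eef_rot: [0.617, 0.787, 0.0, 0.005]
wrist_force: [-0.1, 0.3, -1.1]
finger_gap: 0.0918
```

Run:
```python
from h import *
cap('scene','a4');cap('wrist','w4')
a=cv2.imread('pics/a4.png');b=cv2.imread('pics/w4.png');cv2.imwrite('pics/d6.png',cv2.resize(np.hstack([a,b]),(800,300)))
```

```text
(no output)
```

View pics/d6.png

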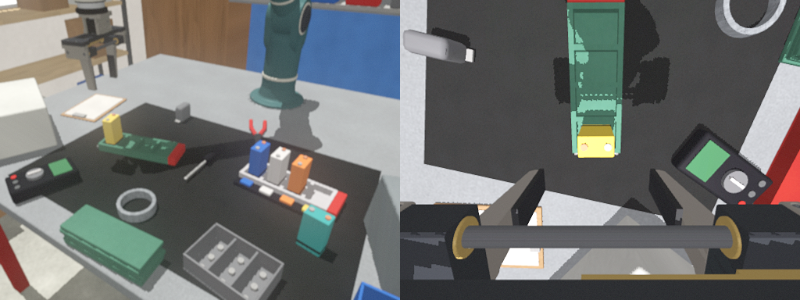

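Request:
jog_arm --rows '[[[-4, 30, 0, 0, 1], [-9, 68, 0, -2, 1], [-15, 108, 0, -4, 1], [-22, 148, 0, -6, 1], [-28, 188, 0, -8, 1], [-34, 228, 0, -10, 1], [-40, 268, 0, -12, 1], [-46, 308, 0, -14, 1], [-52, 348, 0, -16, 1], [-58, 388, 0, -18, 1], [-64, 428, 0, -19, 1], [-70, 450, 0, -19, 1]]]'

```text
clock: 8.78
tool_pos: [0.5442, 0.1709, 0.384]
eef_rot: [0.736, 0.677, -0.003, 0.0]
wrist_force: [0.5, 1.1, 0.5]
finger_gap: 0.0921
```

Request:
jog_arm --rows '[[[-5, 35, 0, 0, 1], [-10, 65, -10, 0, 1], [-10, 80, -30, 0, 1], [-10, 80, -60, 0, 1], [-10, 80, -90, 0, 1], [-10, 80, -115, 0, 1], [-10, 80, -130, 0, 1], [-10, 80, -136, 0, 1], [-10, 80, -137, 0, 1], [-10, 80, -137, 0, 1]]]'

```text
clock: 9.62
tool_pos: [0.534, 0.2508, 0.2462]
eef_rot: [0.736, 0.677, -0.003, -0.0]
wrist_force: [0.5, -0.4, 0.4]
finger_gap: 0.0915
```

Request:
jog_arm --rows '[[[0, 0, 1, 0, -1], [0, 0, 1, 0, -1], [0, 0, 1, 0, -1], [0, 0, 1, 0, -1], [0, 0, 1, 0, -1], [0, 0, 1, 0, -1], [0, 0, 1, 0, -1], [0, 0, 1, 0, -1], [0, 0, 1, 0, -1]]]'

```text
clock: 10.37
tool_pos: [0.5347, 0.2507, 0.2477]
eef_rot: [0.736, 0.676, -0.003, 0.0]
wrist_force: [3.2, 0.8, 1.5]
finger_gap: 0.05
```

Request:
jog_arm --rows '[[[0, 0, 15, 0, -1], [0, 0, 40, 0, -1], [0, 0, 75, 0, -1], [0, 0, 105, 0, -1], [0, 0, 130, 0, -1], [0, 0, 140, 0, -1], [5, -30, 140, 2, -1], [10, -70, 140, 4, -1], [15, -110, 140, 6, -1], [20, -150, 140, 8, -1], [25, -190, 140, 10, -1], [30, -225, 140, 12, -1]]]'

```text
clock: 11.37
tool_pos: [0.5637, 0.0231, 0.3861]
eef_rot: [0.661, 0.75, -0.004, -0.0]
wrist_force: [-0.3, -0.5, -3.3]
finger_gap: 0.0503
```

Request:
jog_arm --rows '[[[6, -35, 0, 2, -1], [12, -75, 0, 4, -1], [18, -115, 0, 6, -1], [24, -155, 0, 7, -1], [30, -195, 0, 7, -1], [36, -230, 0, 7, -1], [39, -250, 0, 7, -1], [39, -255, 0, 7, -1], [39, -255, -15, 7, -1], [39, -255, -40, 7, -1], [39, -255, -65, 7, -1], [39, -255, -85, 7, -1]]]'

```text
clock: 12.37
tool_pos: [0.6018, -0.23, 0.2976]
eef_rot: [0.614, 0.789, -0.004, -0.003]
wrist_force: [-0.7, 0.4, -4.0]
finger_gap: 0.0501
```

Request:
jog_arm --rows '[[[1, -2, -15, 0, -1], [1, -2, -28, 0, -1], [1, -2, -36, 0, -1], [1, -2, -42, 0, -1], [1, -2, -45, 0, -1], [1, -2, -47, 0, -1], [1, -2, -48, 0, -1], [1, -2, -48, 0, -1]]]'

```text
clock: 13.03
tool_pos: [0.603, -0.2321, 0.2502]
eef_rot: [0.614, 0.789, -0.004, -0.002]
wrist_force: [-0.5, 0.0, -3.3]
finger_gap: 0.0499
```

Request:
jog_arm --rows '[[[0, 0, -1, 0, -1], [0, 0, -2, 0, -1], [0, 0, -2.5, 0, -1], [0, 0, -3, 0, -1], [0, 0, -3.5, 0, -1], [0, 0, -3.5, 0, -1]]]'

```text
clock: 13.53
tool_pos: [0.6031, -0.2322, 0.2476]
eef_rot: [0.614, 0.789, -0.004, -0.002]
wrist_force: [-2.4, 1.9, 4.8]
finger_gap: 0.0498
```

Request:
jog_arm --rows '[[[0, 0, 0, 0, 1], [0, 0, 0, 0, 1], [0, 0, 0, 0, 1], [0, 0, 0, 0, 1], [0, 0, 0, 0, 1], [0, 0, 10, 0, 1], [0, 0, 35, 0, 1], [0, 0, 70, 0, 1], [0, 0, 105, 0, 1], [0, 0, 130, 0, 1], [0, 10, 138, 0, 1], [-5, 35, 140, -2, 1]]]'

```text
clock: 14.53
tool_pos: [0.5981, -0.2003, 0.3909]
eef_rot: [0.63, 0.777, -0.003, 0.001]
wrist_force: [-0.4, -0.7, -0.2]
finger_gap: 0.0917
```

Request:
jog_arm --rows '[[[-6, 35, 0, -2, 1], [-13, 75, 0, -4, 1], [-20, 115, 0, -6, 1], [-27, 155, 0, -8, 1], [-34, 195, 0, -10, 1], [-41, 235, 0, -12, 1], [-48, 275, 0, -14, 1], [-55, 315, 0, -16, 1], [-62, 350, 0, -17, 1], [-68, 380, 0, -17, 1], [-70, 390, 0, -17, 1], [-70, 392, 0, -17, 1]]]'

```text
clock: 15.53
tool_pos: [0.5268, 0.1949, 0.3903]
eef_rot: [0.736, 0.677, -0.004, 0.0]
wrist_force: [0.1, 0.2, 0.2]
finger_gap: 0.0918
```

Run:
```python
from h import *
c,s=cap('scene','a5');print(s['tool_pos'],s['eef_rot'])
a=cv2.imread('pics/a5.png');cv2.imwrite('pics/d7.png',cv2.resize(a[150:300,90:440],None,fx=2.2,fy=2.2))
```

```text
[0.5267819  0.19492422 0.39030097] [ 7.35683706e-01  6.77314556e-01 -3.80468527e-03  4.62567058e-05]
```

View pics/d7.png

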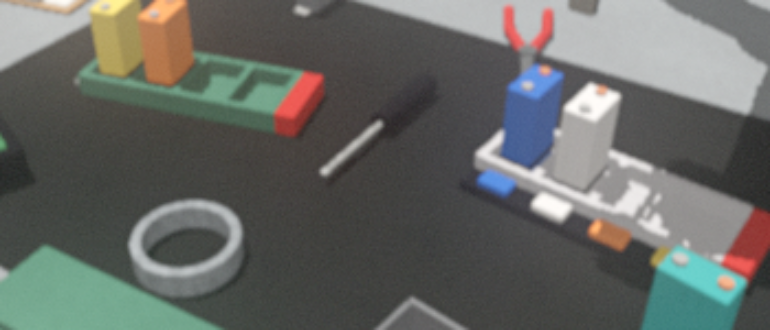

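Request:
jog_arm --rows '[[[2, 2, -20, 0, 1], [2, 2, -50, 0, 1], [2, 2, -85, 0, 1], [2, 2, -115, 0, 1], [2, 2, -133, 0, 1], [2, 2, -141, 0, 1], [2, 2, -143, 0, 1], [2, 2, -143, 0, 1], [2, 2, -143, 0, 1]]]'

```text
clock: 16.33
tool_pos: [0.5304, 0.1942, 0.2488]
eef_rot: [0.737, 0.676, -0.003, 0.001]
wrist_force: [0.2, 0.8, 0.7]
finger_gap: 0.0917
```

Request:
jog_arm --rows '[[[0, 0, 0, 0, -1], [0, 0, 0, 0, -1], [0, 0, 0, 0, -1], [0, 0, 0, 0, -1], [0, 0, 0, 0, -1], [0, 0, 0, 0, -1], [0, 0, 0, 0, -1], [0, 0, 0, 0, -1], [0, 0, 0, 0, -1]]]'

```text
clock: 17.08
tool_pos: [0.5303, 0.1943, 0.2488]
eef_rot: [0.737, 0.676, -0.003, 0.001]
wrist_force: [-1.1, 0.8, 2.4]
finger_gap: 0.0497
```

Request:
jog_arm --rows '[[[0, 0, 15, 0, -1], [0, 0, 40, 0, -1], [0, 0, 75, 0, -1], [0, 0, 105, 0, -1], [0, 0, 130, 0, -1], [0, 0, 140, 0, -1], [5, -30, 140, 2, -1], [10, -70, 140, 4, -1], [15, -110, 140, 6, -1], [20, -150, 140, 8, -1], [25, -180, 140, 10, -1], [28, -195, 140, 12, -1]]]'

```text
clock: 18.08
tool_pos: [0.5578, -0.0058, 0.3877]
eef_rot: [0.664, 0.748, -0.004, 0.001]
wrist_force: [-0.2, 1.2, -2.3]
finger_gap: 0.0501
```

Request:
jog_arm --rows '[[[6, -35, 0, 2, -1], [12, -75, 0, 4, -1], [18, -115, 0, 6, -1], [24, -145, 0, 7, -1], [30, -168, 0, 7, -1], [31, -176, 0, 7, -1], [31, -176, 0, 7, -1], [31, -176, -20, 7, -1], [31, -176, -45, 7, -1], [31, -176, -70, 7, -1], [31, -176, -85, 7, -1], [31, -176, -90, 7, -1]]]'

```text
clock: 19.08
tool_pos: [0.5877, -0.1788, 0.2939]
eef_rot: [0.616, 0.788, -0.005, -0.002]
wrist_force: [-1.0, -0.2, -3.2]
finger_gap: 0.05
```

Request:
jog_arm --rows '[[[2, -3, -12, 0, -1], [2, -3, -24, 0, -1], [2, -3, -32, 0, -1], [2, -3, -38, 0, -1], [2, -3, -41, 0, -1], [2, -3, -42, 0, -1], [2, -3, -42, 0, -1], [2, -3, -42, 0, -1]]]'

```text
clock: 19.75
tool_pos: [0.5899, -0.1819, 0.2525]
eef_rot: [0.616, 0.788, -0.005, -0.001]
wrist_force: [-0.2, 0.1, -2.9]
finger_gap: 0.0499
```

Request:
jog_arm --rows '[[[0, 0, -1, 0, -1], [0, 0, -2, 0, -1], [0, 0, -3, 0, -1], [0, 0, -3.5, 0, -1], [0, 0, -4, 0, -1], [0, 0, -4.5, 0, -1], [0, 0, -4.5, 0, -1]]]'

```text
clock: 20.33
tool_pos: [0.59, -0.1821, 0.249]
eef_rot: [0.616, 0.788, -0.005, -0.001]
wrist_force: [-2.9, 1.1, 5.1]
finger_gap: 0.0494
```

Request:
jog_arm --rows '[[[0, 0, 0, 0, 1], [0, 0, 0, 0, 1], [0, 0, 0, 0, 1], [0, 0, 0, 0, 1], [0, 0, 0, 0, 1], [0, 0, 10, 0, 1], [0, 0, 35, 0, 1], [0, 0, 70, 0, 1], [0, 0, 105, 0, 1], [0, 0, 130, 0, 1], [0, 10, 138, 0, 1], [-5, 35, 140, -2, 1]]]'

```text
clock: 21.33
tool_pos: [0.5852, -0.1501, 0.3921]
eef_rot: [0.632, 0.775, -0.004, 0.002]
wrist_force: [-0.2, 0.0, -0.5]
finger_gap: 0.0919
```

Request:
jog_arm --rows '[[[-7, 35, 0, -2, 1], [-15, 75, 0, -5, 1], [-23, 115, 0, -8, 1], [-31, 155, 0, -11, 1], [-39, 195, 0, -14, 1], [-47, 235, 0, -16, 1], [-55, 270, 0, -17, 1], [-60, 288, 0, -17, 1], [-61, 294, 0, -17, 1], [-61, 294, 0, -17, 1], [-61, 294, -15, -17, 1], [-61, 294, -40, -17, 1]]]'

```text
clock: 22.33
tool_pos: [0.5256, 0.1421, 0.3539]
eef_rot: [0.74, 0.672, -0.001, 0.002]
wrist_force: [1.2, 1.3, 0.4]
finger_gap: 0.0919
```

Request:
jog_arm --rows '[[[-1, 1, -25, 0, 1], [-1, 1, -55, 0, 1], [-1, 1, -80, 0, 1], [-1, 1, -97, 0, 1], [-1, 1, -104, 0, 1], [-1, 1, -106, 0, 1], [-1, 1, -106, 0, 1], [-1, 1, -106, 0, 1]]]'

```text
clock: 23.0
tool_pos: [0.5253, 0.1424, 0.249]
eef_rot: [0.741, 0.672, -0.001, 0.003]
wrist_force: [0.5, 0.0, -0.2]
finger_gap: 0.0921
```

Request:
jog_arm --rows '[[[0, 0, 0, 0, -1], [0, 0, 0, 0, -1], [0, 0, 0, 0, -1], [0, 0, 0, 0, -1], [0, 0, 0, 0, -1], [0, 0, 0, 0, -1], [0, 0, 0, 0, -1], [0, 0, 0, 0, -1], [0, 0, 0, 0, -1]]]'

```text
clock: 23.75
tool_pos: [0.5251, 0.1425, 0.249]
eef_rot: [0.741, 0.672, -0.001, 0.003]
wrist_force: [-1.5, -0.1, 2.5]
finger_gap: 0.0501
```

Request:
jog_arm --rows '[[[0, 0, 15, 0, -1], [0, 0, 40, 0, -1], [0, 0, 75, 0, -1], [0, 0, 105, 0, -1], [0, 0, 130, 0, -1], [0, 0, 140, 0, -1], [5, -30, 140, 2, -1], [10, -65, 140, 5, -1], [15, -95, 140, 8, -1], [20, -120, 140, 11, -1], [25, -135, 140, 14, -1], [28, -140, 140, 16, -1]]]'

```text
clock: 24.75
tool_pos: [0.5529, -0.0011, 0.3878]
eef_rot: [0.641, 0.768, -0.002, 0.003]
wrist_force: [-0.2, -0.1, -3.6]
finger_gap: 0.0498
```

Request:
jog_arm --rows '[[[6, -30, 0, 2, -1], [13, -65, 0, 4, -1], [19, -98, 0, 4, -1], [23, -120, 0, 4, -1], [24, -128, 0, 4, -1], [24, -128, 0, 4, -1], [24, -128, 0, 4, -1], [24, -128, -20, 4, -1], [24, -128, -45, 4, -1], [24, -128, -70, 4, -1], [24, -128, -85, 4, -1], [24, -128, -90, 4, -1]]]'

```text
clock: 25.75
tool_pos: [0.576, -0.126, 0.2946]
eef_rot: [0.612, 0.791, -0.003, 0.0]
wrist_force: [0.1, 0.1, -3.2]
finger_gap: 0.0502
```

Request:
jog_arm --rows '[[[0, -2, -12, 0, -1], [0, -2, -24, 0, -1], [0, -2, -32, 0, -1], [0, -2, -38, 0, -1], [0, -2, -41, 0, -1], [0, -2, -42, 0, -1], [0, -2, -42, 0, -1], [0, -2, -42, 0, -1]]]'

```text
clock: 26.42
tool_pos: [0.5762, -0.1282, 0.2531]
eef_rot: [0.612, 0.791, -0.002, 0.0]
wrist_force: [-0.1, -0.2, -2.8]
finger_gap: 0.0498
```

Request:
jog_arm --rows '[[[0, 0, -1, 0, -1], [0, 0, -2, 0, -1], [0, 0, -3, 0, -1], [0, 0, -3.5, 0, -1], [0, 0, -4, 0, -1], [0, 0, -4.5, 0, -1], [0, 0, -4.5, 0, -1]]]'

```text
clock: 27.0
tool_pos: [0.5762, -0.1283, 0.2491]
eef_rot: [0.612, 0.791, -0.002, 0.0]
wrist_force: [-1.9, 0.6, 3.6]
finger_gap: 0.0501
```

Contact felt again; release, rise and move aside for the final look.

Request:
jog_arm --rows '[[[0, 0, 0, 0, 1], [0, 0, 0, 0, 1], [0, 0, 0, 0, 1], [0, 0, 0, 0, 1], [0, 0, 0, 0, 1], [0, 0, 10, 0, 1], [0, 0, 35, 0, 1], [0, 0, 70, 0, 1], [0, 0, 105, 0, 1], [0, 0, 135, 0, 1], [0, -20, 150, 0, 1], [0, -50, 150, 0, 1]]]'

```text
clock: 28.0
tool_pos: [0.5778, -0.1763, 0.4042]
eef_rot: [0.61, 0.792, 0.001, 0.003]
wrist_force: [0.0, -0.1, -0.3]
finger_gap: 0.0919
```

Request:
jog_arm --rows '[[[6, -35, 0, 0, 1], [12, -65, 0, 0, 1], [18, -95, 0, 0, 1], [24, -120, 0, 0, 1], [28, -135, 0, 0, 1], [28, -135, 0, 0, 1], [28, -135, 0, 0, 1], [28, -135, 0, 0, 1]]]'

```text
clock: 28.67
tool_pos: [0.6059, -0.3102, 0.4043]
eef_rot: [0.61, 0.793, 0.001, 0.003]
wrist_force: [0.5, 0.1, -0.0]
finger_gap: 0.0917
```

Run:
```python
from ov import *
cap('wrist','w9');cap('scene','a9');cap('side','s9')
P=(.5961,-.2061,.2454)
ov('w9',P,'o9')
im=cv2.imread('pics/o9.png');cv2.imwrite('pics/o9.png',im[:780,420:1140])
a=cv2.imread('pics/a9.png');cv2.imwrite('pics/p9.png',cv2.resize(a[130:230,80:260],None,fx=4,fy=4,interpolation=cv2.INTER_CUBIC))
```

View pics/o9.png

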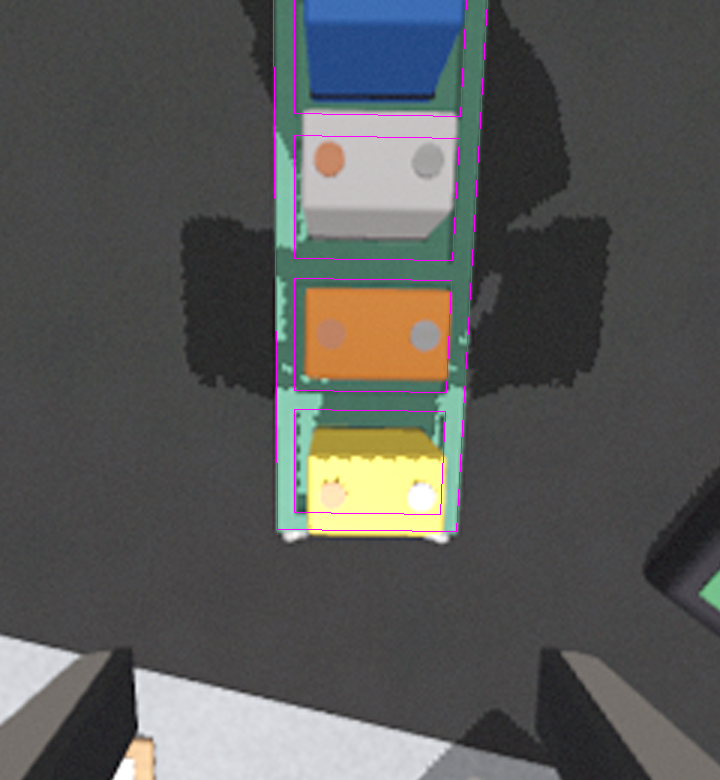

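View pics/p9.png

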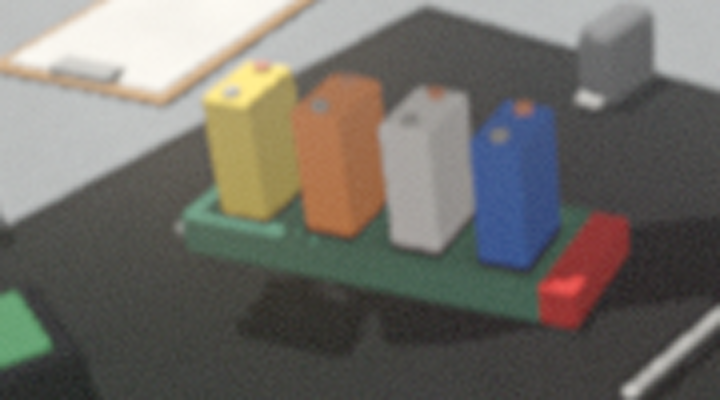

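View pics/s9.png

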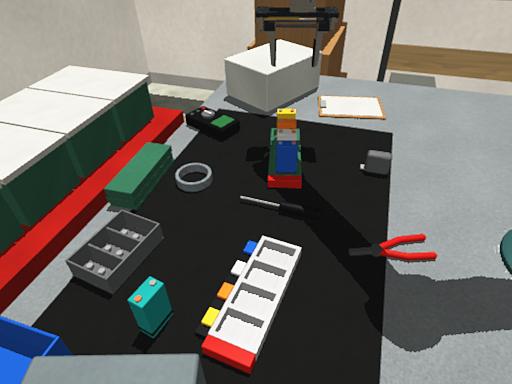

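All four cells are upright and centred in their pockets. From the far end to the red end the order is yellow, orange, white, blue, the reverse of the rack. The gripper is open and well clear, so I'm handing in.

```bash
python3 -c "
from plant import ticket;print(ticket.finish_job())"
```

```text
the job is handed in; nothing more can be done
None
```

All four cells are in the green module frame in reverse order: yellow is in the pocket farthest from the red end, then orange, white, and blue next to the red end. I lowered each cell until the wrist force showed contact with the pocket floor (about 4–5 N), then let go.

**Final checks:** the wrist and scene pictures show every cell upright inside its pocket, one to a pocket, with the gripper open and well clear. The rack is empty and the teal look-alike was not touched. I handed in at about 29 s of the 104 s allowed.

**Disagreements:**
- **Rack position:** the side-camera fit was noisier (worst corner 5 px) and differed from the scene-camera fit by about 3 mm and 0.5°. The wrist picture settled it to about 1 mm.
- **White cell:** I gripped it about 3 mm off-centre along the row and allowed for that when placing it.

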